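# Set the funnel in the filter flask and hold the heavier sample over it

## Task

Lower the white funnel from the blue beaker upright into the neck of the green glass flask until its black flange rests on the rim, and let it go without dropping it. Then lift the two white bottles in turn a few centimetres off their cork mats to find the heavier: first the left one (as the robot sees it), set back upright on its mat, then the right one. Finish while holding the heavier bottle upright and still, centred a few centimetres above the funnel without touching it, with the lighter one standing on its own mat; never tip a bottle, and leave the amber jar, metal dish and spatula where they are.

Things in the scene. Friction and masses are not known exactly. Their poses are not given: they have to be found in the camera images.
- funnel: white funnel, 0.12 kg. Origin on its axis at the underside of its black flange (46 mm diameter, 4 mm thick), z up. Above: white cup, 54 mm outer diameter, 4 to 44 mm above the origin (grip it outside, 27 mm up). Below: black stopper, 30 mm diameter tapering to 23 mm at 26 mm down, then a 12 mm stem to 42 mm down. Starts upright in the beaker, flange on its rim, origin 52 mm above the table
- beaker: small blue ceramic beaker, fixed, 48 mm outer and 40 mm inner diameter, rim 52 mm above its origin (centre of its underside, on the table)
- flask_mouth (a point): mouth centre of the green conical glass flask, at its rim, 112 mm above the table, z up. Flask fixed on a black round foot (112 mm). Neck 33 mm inside, 40 mm outside, straight for 26 mm; a 9 mm glass tube sticks out 14 mm below the rim, to 42 mm from the axis. With the funnel seated, its origin is at this point and its cup's rim 44 mm above it
- left_mat: flat round cork mat, fixed, 100 mm diameter, 3 mm thick, the one on the robot's left (+y); origin at the centre of its underside, on the table
- right_mat: the same kind of cork mat on the robot's right of the two (smaller y); origin at the centre of its underside, on the table
- bottle_left: white opaque bottle, blue screw cap, closed, upright, 88 mm tall; body 48 mm diameter up to 64 mm, cap 46 mm diameter from 68 mm up. Origin at the centre of its underside, z up. Starts on the left mat. Grip the body from above, about 60 mm above its underside. A solid sample lies loose inside. One bottle (either one) weighs 0.12 to 0.18 kg, the other 0.34 to 0.46 kg
- bottle_right: white opaque bottle, blue screw cap, closed, upright, 88 mm tall; body 48 mm diameter up to 64 mm, cap 46 mm diameter from 68 mm up. Origin at the centre of its underside, z up. Starts on the right mat. Grip the body from above, about 60 mm above its underside. A solid sample lies loose inside. One bottle (either one) weighs 0.12 to 0.18 kg, the other 0.34 to 0.46 kg
- amber_jar: bystander: small amber glass jar with black lid, 44 mm diameter, 55 mm tall, loose; origin at the centre of its underside
- dish: bystander: shallow round aluminium dish, 72 mm diameter, 14 mm tall, loose; origin at the centre of its underside
- spatula: bystander: small steel lab spatula with a black grip, 175 mm long, lying flat, loose; its x axis runs along it

How it is judged:
By the outcome, as a careful person would: the job done as asked, in the order asked, and still so for the second after the job is handed in, while the arm keeps its last pose, push and grip.
It also fails if it takes over 72 s, if anything falls off the work surface, if the arm or the gripper's body presses on something with over 40 N, if the wrist force passes 120 N, or if a joint passes its speed limit or range.

## Robot

A 6-joint arm with a two-finger parallel gripper is mounted at the origin on the work surface. World frame = base frame: x ahead of the robot, y to its left, z up, the work surface at z = 0. Lengths are in mm, angles in rad, forces in N, time in s.
With the tool pointing down it reaches from about 325 to 875 mm from the base axis. Payload 4.4 kg.
Tool frame: the origin (TCP) lies on the centre line of the jaws, within the pads' length; the fingertips stand ahead of it and the grasp point (between the pads) lies 6 mm ahead of it (ctrl.tcp_to_tips is the z of the fingertips in the tool frame, in mm); z points along the fingers, y is the direction in which the jaws open and shut (so a half turn about z gives the same grasp; the last joint's range is limited). The gripper opens to 85 mm and grips with 20 to 120 N. Pads are 22 mm wide; open, the fingers measure 114 mm over their backs; the gripper's body (76 mm by 85 mm) begins 54 mm behind the grasp point. The pads swing forward as they close: fully open they stand 13 mm farther back than shut.
Start: joints at [1.183, 0.207, 1.542, -0, 1.393, -0.15], TCP at [134.901, 558.954, 256.282] pointing down, gripper open.
Joint ranges: [-2.73, 2.73], [-0.86, 2.22], [0.23, 2.46], [-1.11, 4.25], [0.08, 2.63], [-2.82, 2.82]. Speed limits (rad/s): [2.79, 2.79, 3.14, 3.14, 3.14, 3.14].

## Interface

Orientations are given as a 3x3 rotation matrix whose columns are the frame's x, y, z axes.
In Python, from plant import ctrl, sensors, optics gives the robot as it stands. Calls block until the motion is done:
- ctrl.move_ptp(position, orientation): joint-space move of the TCP to a pose.
- ctrl.move_l(position, rot=None, vel=150, threshold=None): straight line of the TCP; rot=None keeps the orientation; vel is the mean speed in mm/s. With threshold (N) it stops when the force on the tool has changed by that much, and returns True; else False.
- ctrl.set_joints(angles): joint-space move.
- ctrl.gripper_to(opening, force=None): finger opening in mm; force is the grip in N (None keeps the last); returns when the fingers have stopped.
- ctrl.hold(seconds).
- ctrl.solve_ik(position, orientation): joint angles nearest the present ones, or None.
- sensors.read_state(): the state.
- optics.grab_frame(name): name is "scene" or "top" or "wrist"; returns (picture, depth): 420x560x3 uint8, red, green, blue; 420x560 float32, mm along the optical axis (not along the pixel's ray), 0 where there is no reading.
- optics.camera_params(name): a dict with "mtx" (3x3 intrinsics, pixels), "R" (3x3) and "t" (3): a world point X has camera coordinates R X + t; the wrist camera has in their place "T_tool_cam" (4x4, takes a point from camera to tool coordinates, whose origin is the TCP and whose axes are the flange's). Camera axes: x right, y down, z forward; pixel columns grow to the right and rows downward; lengths in mm; the calibration is good to about 2 mm. A picture is of the moment at which its call begins: read the wrist's pose just before it. camera_params takes no time and is no camera call.
A pose or a line that the arm cannot do raises ctrl.MotionError and nothing moves.
- ctrl.finish_job(): hands the job in, once; it reports no verdict.
The state is a dict: "t": time; "q": joint angles; "qvel": joint speeds; "tau": joint torques, N m; "eef_pos": TCP position; "eef_rot": TCP orientation; "force": force on the tool from outside, world axes, zero at the start; "wrist_torque": the same for the moment, N m; "grip_width": finger opening in mm.
Only numpy, scipy, OpenCV 4.12 (cv2) and the standard library are available. Lean on these libraries where they do the work, as an engineer would, in place of code of your own. Each camera call takes 0.05 s, during which the arm holds its last target. There are 200 camera calls.

## Working session

There is one attempt and no reset: what is moved stays moved. The work goes in short steps, each a Python script; the robot and the scene stay as the last script left them, time stands still between calls to the robot, and variables do not carry over. Pictures are saved under pics/ and viewed, about 8 in all and at most 12, crops included, and the job is handed in when it is done.

```bash
mkdir -p pics
cat > h.py <<'E'
import numpy as np, cv2
from plant import ctrl, sensors, optics
def save(name,fn):
    s=sensors.read_state(); p,d=optics.grab_frame(name)
    cv2.imwrite(f'pics/{fn}.png',p[:,:,::-1]); np.savez(f'pics/{fn}.npz',p=p,d=d,pos=s['eef_pos'],rot=s['eef_rot']); return p,d
def cloud(name,d,pos=None,rot=None):
    c=optics.camera_params(name); v,u=np.indices(d.shape)
    K=np.array(c['mtx']); X=np.stack([(u-K[0,2])/K[0,0]*d,(v-K[1,2])/K[1,1]*d,d],-1)
    if 'T_tool_cam' in c:
        T=np.array(c['T_tool_cam']); X=X@T[:3,:3].T+T[:3,3]; return X@np.array(rot).T+np.array(pos)
    return (X-np.array(c['t']))@np.array(c['R'])
E
python3 - <<'E'
from h import *
for n in('top','scene'):
    p,d=save(n,n); c=optics.camera_params(n); print(n,c, (d>0).mean())
s=sensors.read_state(); print(s['t'],s['eef_rot'],s['force'],s['grip_width'],ctrl.tcp_to_tips)
E
```

```text
top {'mtx': array([[386.73193242,   0.        , 283.37366227],
       [  0.        , 386.73193242, 210.3146946 ],
       [  0.        ,   0.        ,   1.        ]]), 'R': array([[-0.05147471, -0.99866473,  0.00437179],
       [-0.97495392,  0.04930317, -0.21687335],
       [ 0.21636822, -0.01542579, -0.97618996]]), 't': array([ 59.69106746, 595.80233051, 926.20476478])} 0.995829081632653
scene {'mtx': array([[455.09310636,   0.        , 275.54856373],
       [  0.        , 455.09310636, 214.36221838],
       [  0.        ,   0.        ,   1.        ]]), 'R': array([[ 0.03146052,  0.99936628, -0.01665159],
       [ 0.57575543, -0.03173812, -0.81700573],
       [-0.81701647,  0.01611618, -0.57638906]]), 't': array([ -41.32637999, -263.60241833, 1538.86219168])} 0.996109693877551
0.1 [[-9.72099304e-01  2.34568465e-01 -7.60822167e-04]
 [ 2.34569507e-01  9.72097541e-01 -1.87533995e-03]
 [ 2.99697745e-04 -2.00148234e-03 -9.99997952e-01]] [ 0.12491279 -0.21392869  0.2923829 ] 85.53249904945191 25.0
```

View pics/top.png

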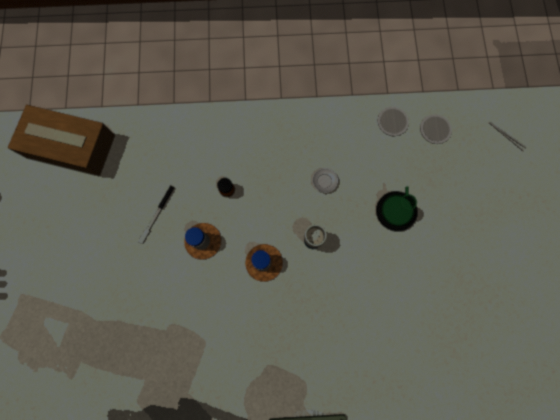

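View pics/scene.png

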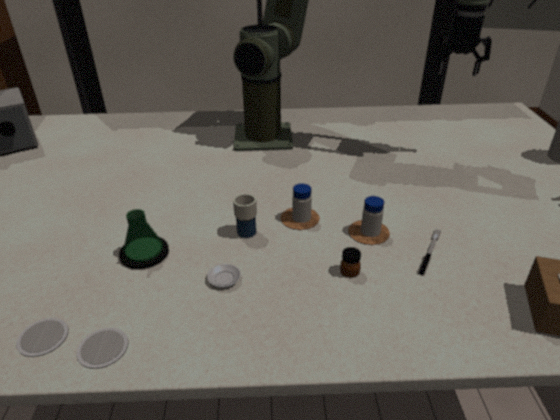

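The top view shows the left bottle at about (196,237), the right bottle at (262,260), the funnel in the beaker at (315,237), the flask at (397,211) with its tube towards (407,190), the dish at (326,181) and the jar at (226,187). The scene view agrees with this layout.

Run:
```python
from h import *
for n in('top','scene'):
    z=np.load(f'pics/{n}.npz'); P=cloud(n,z['d']); p=z['p'].astype(int)
    print(n,'table z',np.median(P[250:280,320:420,2]))
    def fit(nm,zlo,zhi,win):
        m=np.zeros(P.shape[:2],bool); r0,r1,c0,c1=win; m[r0:r1,c0:c1]=1
        m&=(P[...,2]>zlo)&(P[...,2]<zhi); Q=P[m]
        if len(Q)<5: print(nm,len(Q)); return
        c,r=cv2.minEnclosingCircle(Q[:,:2].astype(np.float32)); print(nm,len(Q),'mean',Q.mean(0).round(1),'circ',np.round(c,1),round(r,1),'bbox',np.ptp(Q,0).round(1))
    W=dict(top=dict(L=(215,265,180,225),R=(238,285,242,286),F=(220,255,295,335),K=(185,240,370,425),J=(170,205,210,240),D=(165,197,308,345)),
           scene=dict(L=(190,250,345,392),R=(178,232,280,322),F=(188,245,228,262),K=(200,270,112,172),J=(240,285,335,365),D=(260,295,203,245)))[n]
    fit('L',82,95,W['L']);fit('R',82,95,W['R']);fit('Lbody',20,62,W['L']);fit('Rbody',20,62,W['R'])
    fit('Fcup',60,105,W['F']);fit('Frim',90,105,W['F']);fit('beak',10,45,W['F']);fit('Krim',102,120,W['K']);fit('Kfoot',2,20,W['K']);fit('J',45,65,W['J']);fit('D',6,25,W['D'])
    for k,(r0,r1,c0,c1) in W.items():
        if k in 'LR':
            w=p[r0:r1,c0:c1]; m=(w[...,0]>w[...,2]*1.6)&(w[...,0]>60); Q=P[r0:r1,c0:c1][m]; Q=Q[Q[:,2]<10]
            print('mat',k,len(Q),cv2.minEnclosingCircle(Q[:,:2].astype(np.float32)))
im=cv2.imread('pics/top.png')[150:300,150:450]; im=np.clip(im*1.8,0,255).astype('uint8')
cv2.imwrite('pics/c1.png',cv2.resize(im,None,fx=2.6,fy=2.6,interpolation=cv2.INTER_CUBIC))
```

```text
top table z 0.1487762562561734
L 273 mean [538.3 252.3  90.6] circ [538.4 252.5] 23.1 bbox [44.7 44.6 11.9]
R 276 mean [473.2  91.4  90.7] circ [473.5  91.6] 22.7 bbox [43.9 43.8 11.1]
Lbody 68 mean [528.3 237.8  42.1] circ [535.3 247.4] 22.6 bbox [39.  30.4 40.4]
Rbody 21 mean [455.4  85.   43.5] circ [462.5  90. ] 20.8 bbox [16.  40.9 36.6]
Fcup 391 mean [527.  -45.9  75.1] circ [526.  -45.8] 27.3 bbox [54.2 53.5 39.8]
Frim 120 mean [526.6 -45.   95.5] circ [526.  -45.9] 27.3 bbox [54.2 52.4  9.6]
beak 19 mean [508.6 -34.7  21.3] circ [515.5 -39.9] 20.6 bbox [23. 36. 26.]
Krim 117 mean [ 597.5 -277.7  109.1] circ [ 604.  -280.3] 30.2 bbox [59.9 39.1 14.8]
Kfoot 810 mean [ 587.2 -273.3    9.5] circ [ 588.3 -282. ] 105.7 bbox [157.4 163.6  17.9]
J 185 mean [676.5 180.2  54.3] circ [677.4 181. ] 20.1 bbox [38.9 39.  14.6]
D 339 mean [691.1 -90.1  10.5] circ [680.1 -98.3] 47.8 bbox [78.8 80.3 14. ]
mat L 423 ((540.3402709960938, 249.22669982910156), 49.243350982666016)
mat R 534 ((474.2757568359375, 88.11210632324219), 49.57076644897461)
scene table z -1.1967423610064476
L 217 mean [54
[... 311 characters left out ...]
09 mean [534.5 -46.1  80.6] circ [531.4 -46.9] 29.6 bbox [57.2 53.9 36.8]
Frim 122 mean [531.1 -46.8  93.1] circ [531.7 -46.3] 29.6 bbox [53.8 51.1  6.8]
beak 228 mean [547.6 -45.6  27.7] circ [532.8 -47.3] 24.1 bbox [29.  47.4 34.9]
Krim 161 mean [ 599.8 -279.3  107.6] circ [ 603.7 -282.9] 26.5 bbox [52.9 38.9 10.8]
Kfoot 621 mean [ 624.3 -270.9   10.6] circ [ 532.  -271.7] 128.3 bbox [251.  141.2  18. ]
J 232 mean [685.8 178.6  52.7] circ [683.1 178.5] 20.7 bbox [39.6 38.5 11.3]
D 354 mean [686.5 -91.7   9.8] circ [692.2 -90.1] 36.5 bbox [72.5 69.5  9.5]
mat L 405 ((546.3019409179688, 247.35162353515625), 49.14398193359375)
mat R 344 ((478.67919921875, 85.9462661743164), 48.73088073730469)
```

View pics/c1.png

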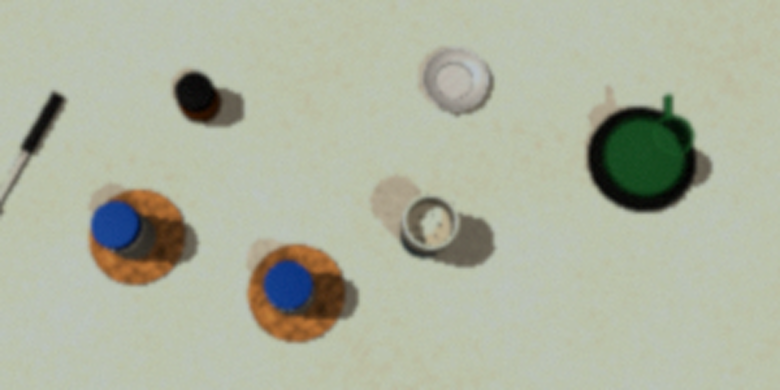

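```bash
cat >> h.py <<'E'
DOWN=np.array([[-1,0,0],[0,1,0],[0,0,-1.]])
def T(): return round(float(sensors.read_state()['t']),2)
E
python3 - <<'E'
from h import *
print(optics.camera_params('wrist'),T())
for n,x,y in(('wL',541,252),('wR',476,91),('wF',529,-46),('wK',591,-281)):
    try: 
        ctrl.move_ptp([x-20,y,290],DOWN); save('wrist',n); print(n,T(),sensors.read_state()['q'])
    except ctrl.MotionError as e: print(n,e)
a=[np.clip(cv2.imread(f'pics/{n}.png')*1.5,0,255).astype('uint8') for n in('wL','wR','wF','wK')]
m=np.vstack([np.hstack(a[:2]),np.hstack(a[2:])]); cv2.imwrite('pics/w4.png',cv2.resize(m,(800,600),interpolation=cv2.INTER_AREA))
E
```

```text
{'mtx': array([[312.5815042 ,   0.        , 280.97494191],
       [  0.        , 312.5815042 , 218.2626066 ],
       [  0.        ,   0.        ,   1.        ]]), 'T_tool_cam': array([[ 5.00230812e-04, -9.65338361e-01, -2.61001147e-01,
         6.57477783e+01],
       [ 9.99999872e-01,  5.02574623e-04,  5.77629106e-05,
        -1.19706696e+00],
       [ 7.54117998e-05, -2.61001143e-01,  9.65338489e-01,
        -1.18810495e+02],
       [ 0.00000000e+00,  0.00000000e+00,  0.00000000e+00,
         1.00000000e+00]])} 0.1
wL 1.95 [ 3.02737509e-01  1.90241517e-01  1.49098597e+00  3.29563244e-04
  1.46061697e+00 -1.26959416e+00]
wR 2.73 [ 1.23595613e-02 -5.84210111e-02  1.75394702e+00  8.19714746e-04
  1.44477382e+00 -1.55972097e+00]
wF 3.42 [-2.57557773e-01  4.49925878e-02  1.65274723e+00  7.74048857e-04
  1.44481473e+00 -1.82993695e+00]
wK 4.42 [-5.90557869e-01  3.11845282e-01  1.34056517e+00  7.99965850e-04
  1.48961696e+00 -2.16368354e+00]
```

View pics/w4.png

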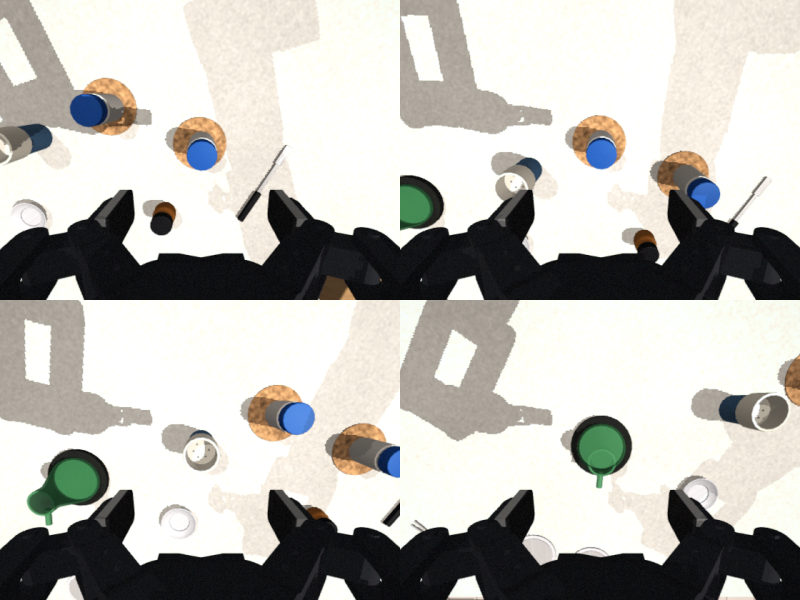

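The wrist views show every object near its expected place: left bottle cap at about (202,155) and right cap at (601,153) in the tiles, funnel at (201,453), and flask mouth at (602,462) with its tube pointing +x. Next I fit the positions from the close depth.

```bash
cat >> h.py <<'E'
from scipy.optimize import least_squares
def fit(P,c,R,zlo,zhi,rad=None,tag=''):
    m=(np.hypot(P[...,0]-c[0],P[...,1]-c[1])<R)&(P[...,2]>zlo)&(P[...,2]<zhi); Q=P[m]
    if len(Q)<8: print(tag,len(Q)); return
    e,r=cv2.minEnclosingCircle(Q[:,:2].astype(np.float32))
    H=cv2.convexHull(Q[:,:2].astype(np.float32))[:,0]
    f=least_squares(lambda x:np.hypot(H[:,0]-x[0],H[:,1]-x[1])-x[2],[*e,r],loss='soft_l1')
    print(tag,len(Q),'mean',Q.mean(0).round(1),'hullfit',f.x.round(1),'enc',np.round(e,1),round(r,1),'zmed',np.median(Q[:,2]).round(1),'max',Q.max(0).round(1),'min',Q.min(0).round(1)); return Q
E
python3 - <<'E'
from h import *
for n in('wL','wR','wF','wK'):
    z=np.load(f'pics/{n}.npz'); P=cloud('wrist',z['d'],z['pos'],z['rot']); P[315:]=1e4; P[z['d']==0]=1e4
    print(n,'table',np.median(P[...,2][abs(P[...,2])<8]).round(2), z['pos'])
    if n in('wL','wR','wF'):
        for t,c in(('L',(541,252)),('R',(476,91))): fit(P,c,45,84,96,tag=t+' cap'); 
    if n!='wL': fit(P,(529,-46),45,92,105,tag='Frim'); fit(P,(529,-46),45,56,105,tag='Fcup')
    if n in('wF','wK'): fit(P,(592,-281),50,107,118,tag='Krim'); fit(P,(592,-281),26,106,118,tag='Krim2')
p=cv2.imread('pics/wK.png')[170:290,220:350]; cv2.imwrite('pics/k.png',cv2.resize(p,None,fx=4,fy=4,interpolation=cv2.INTER_CUBIC))
z=np.load('pics/wK.npz');print(z['d'][190:285:8,270:300:6].round(0))
E
```

```text
wL table 1.32 [520.44299609 252.82030772 289.86664884]
L cap 1451 mean [539.1 252.6  92.1] hullfit [540.1 252.6  22.6] enc [540.1 252.6] 22.9 zmed 92.2 max [562.2 275.1  94.9] min [517.5 230.6  84.1]
R cap 1768 mean [474.4  92.9  91.9] hullfit [474.9  91.5  22.7] enc [475.   91.3] 23.2 zmed 92.1 max [497.1 114.5  94.5] min [452.9  68.5  84. ]
wR table 1.32 [456.52255511  91.74813003 290.43678386]
L cap 1209 mean [536.7 251.9  91.7] hullfit [539.7 252.1  22.6] enc [540.  252.1] 23.0 zmed 92.1 max [561.4 274.7  94.3] min [517.1 229.3  84.2]
R cap 1451 mean [473.7  90.9  92.1] hullfit [474.8  90.8  22.7] enc [475.   90.6] 23.1 zmed 92.2 max [497.8 112.9  94.2] min [452.1  68.6  84. ]
Frim 477 mean [518.5 -49.6  96.2] hullfit [526.8 -45.9  26.6] enc [526.8 -45.8] 27.0 zmed 96.7 max [548.6 -19.2  98.9] min [500.3 -72.6  92. ]
Fcup 2029 mean [523.4 -48.7  78. ] hullfit [526.3 -45.8  26.6] enc [526.7 -45.7] 27.1 zmed 76.6 max [549.4 -18.7  98.9] min [500.1 -72.6  57.4]
wF table 1.33 [509.50525012 -45.32250873 289.54477997]
L cap 789 mean [540.3 238.8  90.8] hullfit [540.  250.4  22. ] enc [
[... 1123 characters left out ...]
ax [554.  -19.6  98.9] min [500.7 -74.4  56.8]
Krim 491 mean [ 594.7 -279.8  112.3] hullfit [ 594.7 -279.8   19.7] enc [ 594.7 -279.9] 20.0 zmed 112.9 max [ 614.  -260.3  114.8] min [ 574.9 -299.   107. ]
Krim2 509 mean [ 594.6 -279.7  112.1] hullfit [ 594.7 -279.8   19.7] enc [ 594.7 -279.9] 20.0 zmed 112.8 max [ 614.  -260.3  114.8] min [ 574.9 -299.   106. ]
[[356. 352. 351. 353. 356.]
 [343. 338. 336. 338. 345.]
 [330. 318. 315. 320. 334.]
 [304. 403. 404. 404. 305.]
 [407. 407. 406. 406. 407.]
 [410. 407. 411. 408. 333.]
 [316. 329. 329. 327. 313.]
 [434. 314. 314. 433. 432.]
 [436. 327. 328. 436. 434.]
 [438. 330. 439. 438. 440.]
 [442. 440. 442. 441. 442.]
 [445. 445. 446. 445. 446.]]
```

View pics/k.png

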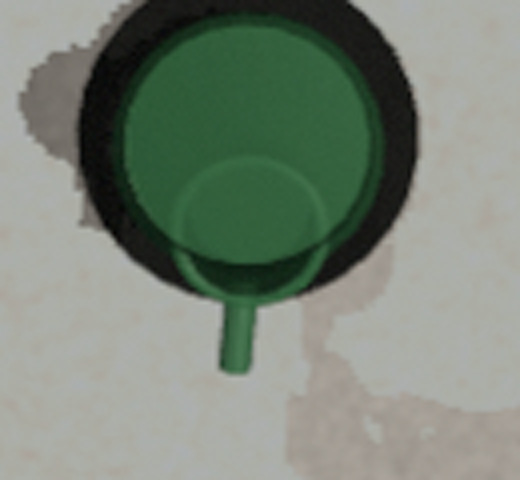

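Positions agree across views to within 1 mm: funnel (527,-46.4), mouth (594.7,-279.7), bottle L (540,252.4), bottle R (474.8,90.8). The arm lands 1–2 mm off its commands, so I'll correct using the measured TCP position.

```bash
cat >> h.py <<'E'
def go(p,vel=150,n=1,**k):
    p=np.array(p,float); c=p.copy()
    for i in range(n+1):
        r=ctrl.move_l(c,DOWN if i==0 else None,vel if i==0 else 30,**k)
        if r: break
        if i<n: ctrl.hold(.15); c=c+(p-np.array(sensors.read_state()['eef_pos']))
    s=sensors.read_state(); print('go',p,'err',(np.array(s['eef_pos'])-p).round(2),'F',np.round(s['force'],1),'t',round(s['t'],2),'hit',r); return c
E
python3 - <<'E'
from h import *
ctrl.move_ptp([527,-46.4,150],DOWN); s=sensors.read_state(); print(s['eef_pos'],s['t']); ctrl.hold(.3); print(sensors.read_state()['eef_pos'])
go([527,-46.4,86],100,2); s=sensors.read_state(); print(np.round(s['eef_rot'],4))
ctrl.gripper_to(45,30); s=sensors.read_state(); print(s['grip_width'],s['force'],s['eef_pos'],s['t'])
go([527,-46.4,230],100,1); s=sensors.read_state(); print(s['grip_width'])
p,d=save('wrist','g1'); z=np.load('pics/g1.npz'); P=cloud('wrist',d,z['pos'],z['rot']); cv2.imwrite('pics/g1b.png',np.clip(cv2.imread('pics/g1.png')*1.5,0,255).astype('uint8'))
fit(P,(527,-46.4),29,233,250,tag='rim')
E
```

```text
[528.46953067 -47.16658322 151.38171311] 5.5
[527.66943271 -47.3934132  150.55757812]
go [527.  -46.4  86. ] err [ 0.13 -0.08 -0.01] F [ 0.1  0.1 -0.3] t 7.39 hit False
[[-1.e+00  0.e+00  3.e-04]
 [ 0.e+00  1.e+00 -1.e-04]
 [-3.e-04 -1.e-04 -1.e+00]]
53.01680142754864 [0.49848941 0.0368151  2.11790093] [527.20530702 -46.38994868  86.12694104] 7.7917
go [527.  -46.4 230. ] err [ 0.38 -0.08  0.65] F [-1.3 -0.2 -1.1] t 9.78 hit False
53.18688634469102
rim 6273 mean [525.4 -46.3 240.2] hullfit [526.9 -47.8  26.9] enc [526.9 -46.4] 29.0 zmed 241.0 max [551.6 -18.2 250. ] min [500.4 -75.3 233. ]
```

View pics/g1b.png

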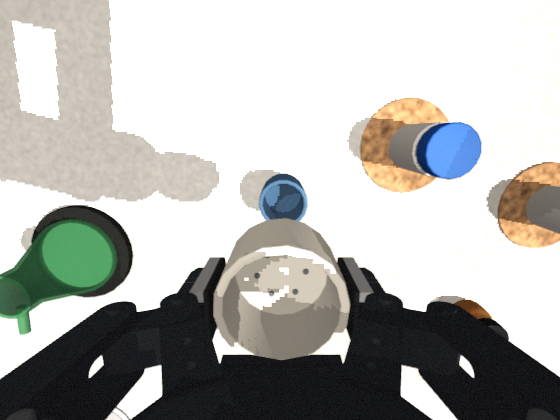

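The funnel is held upright and centred between the pads, at about (282,290), and the beaker is empty. Next I take it to the flask.

Run:
```python
from h import *
m=[594.7,-279.7]
go([*m,225],200,0); go([*m,192],60,2)
p,d=save('wrist','g2')
h=go([*m,153],60,1,threshold=6)
print(np.round(sensors.read_state()['wrist_torque'],3))
if not h is None:
    go([*m,142],20,0,threshold=4)
s=sensors.read_state(); print(s['eef_pos'],s['force'],s['grip_width'],s['t'])
p,d=save('scene','s2'); save('wrist','g3')
im=np.hstack([cv2.resize(cv2.imread('pics/s2.png')[130:290,80:230],(525,560),interpolation=cv2.INTER_CUBIC),cv2.resize(cv2.imread('pics/g3.png')[:,100:460],(480,560))]); cv2.imwrite('pics/v2.png',cv2.resize(np.clip(im*1.4,0,255).astype('uint8'),None,fx=.79,fy=.79))
```

```text
go [ 594.7 -279.7  225. ] err [-0.14  0.98 -0.06] F [ 0.5 -0.2 -0.6] t 11.2 hit False
go [ 594.7 -279.7  192. ] err [ 0.08 -0.06  0.03] F [-0.6 -0.  -0.5] t 12.7 hit False
go [ 594.7 -279.7  153. ] err [-0.42  0.31 -0.62] F [-0.  -0.8 -0.7] t 13.95 hit False
[-0.013 -0.001 -0.062]
go [ 594.7 -279.7  142. ] err [0.05 0.18 4.14] F [-0.  -0.4  3.6] t 14.34 hit True
[ 594.75254791 -279.51608307  146.13734625] [-1.10007539e-03 -4.26586309e-01  3.57844953e+00] 53.121476877901614 14.3417
```

View pics/v2.png

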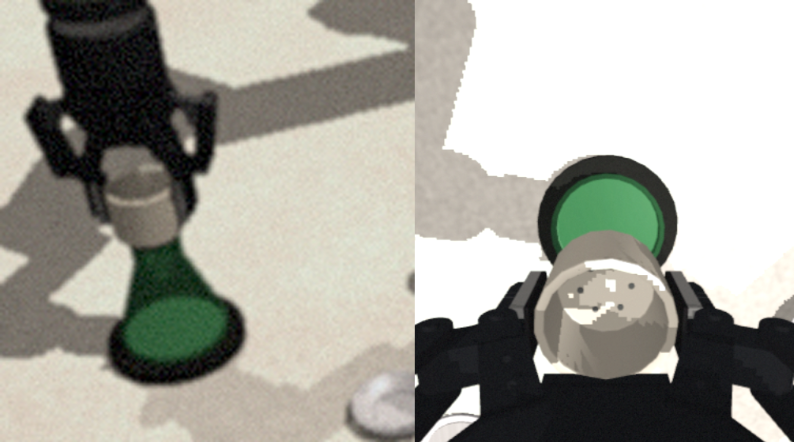

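Contact came at TCP z = 146.1, the expected seating height, and the funnel is upright in the neck with the tube hidden behind it. Now I release, back off and check.

Run:
```python
from h import *
ctrl.gripper_to(60); ctrl.gripper_to(85); print(sensors.read_state()['force'])
go([594.7,-279.7,215],120,0); go([574,-279.7,300],200,0)
p,d=save('wrist','g4'); z=np.load('pics/g4.npz'); P=cloud('wrist',d,z['pos'],z['rot'])
fit(P,(594.7,-279.7),40,150,163,tag='rim'); fit(P,(594.7,-279.7),40,113,163,tag='cup')
ctrl.move_ptp([540,252.4,160],DOWN); print(T())
go([540,252.4,69],110,2)
ctrl.gripper_to(38,40); s=sensors.read_state(); print(s['grip_width'],s['eef_pos'],s['force'],T())
```

```text
[-0.21984219 -0.45462585  0.32738731]
go [ 594.7 -279.7  215. ] err [-0.42  0.27 -0.62] F [-0.1  0.5  0.1] t 15.79 hit False
go [ 574.  -279.7  300. ] err [-0.4   0.31 -1.29] F [ 0.   0.5 -0.8] t 16.38 hit False
rim 982 mean [ 594.8 -281.2  156.2] hullfit [ 594.9 -281.1   26.7] enc [ 595.1 -281.2] 27.2 zmed 156.8 max [ 621.8 -254.7  158.9] min [ 568.  -307.8  150. ]
cup 3166 mean [ 597.1 -281.1  137.3] hullfit [ 594.9 -281.1   26.7] enc [ 595.1 -281.2] 27.2 zmed 132.0 max [ 621.8 -254.7  158.9] min [ 568.  -307.8  117.6]
18.42
go [540.  252.4  69. ] err [0.22 0.06 0.09] F [-0.6 -1.1 -0.8] t 20.19 hit False
47.02125958647809 [540.25337147 252.98542682  69.42433907] [-1.11233065  2.15773538  1.90327451] 20.63
```

The funnel's rim is at z ≈ 157 including the 1 mm bias, and it is level, so it is seated. Now I lift, weigh and return the left bottle.

```bash
cat >> h.py <<'E'
def weigh():
    a=[]
    for _ in range(10): ctrl.hold(.08); a.append(sensors.read_state()['force'])
    a=np.array(a); print('F',a.mean(0).round(2),a.std(0).round(2),'w',round(sensors.read_state()['grip_width'],2),T()); return a.mean(0)
E
python3 - <<'E'
from h import *
p=np.array(sensors.read_state()['eef_pos'])
go([p[0],p[1],p[2]+45],60,0); weigh()
save('wrist','b1')
go([p[0],p[1],p[2]+4],60,1)
go([p[0],p[1],p[2]-4],15,0,threshold=3)
s=sensors.read_state(); print(s['eef_pos'],s['force'])
E
```

```text
go [540.25337147 252.98542682 114.42433907] err [-0.39 -0.12 -0.34] F [ 0.   0.4 -4.6] t 21.54 hit False
F [-0.28 -0.22 -3.93] [0.49 0.36 0.45] w 47.06 22.38
go [540.25337147 252.98542682  73.42433907] err [-0.6  -0.15 -0.56] F [-0.4 -0.1 -4.7] t 23.66 hit False
go [540.25337147 252.98542682  65.42433907] err [0.03 0.09 3.9 ] F [-1.   0.6  5.3] t 24.01 hit True
[540.28110025 253.07584189  69.32355487] [-1.04680568  0.64682091  5.29334028]
```

Run:
```python
from h import *
ctrl.gripper_to(60); ctrl.gripper_to(85)
go([540.2,252.7,150],120,0); weigh()
ctrl.move_ptp([474.9,90.8,160],DOWN)
go([474.9,90.8,69],110,2)
ctrl.gripper_to(38,40); s=sensors.read_state(); p=np.array(s['eef_pos']); print(s['grip_width'],p,s['force'],T())
go([p[0],p[1],p[2]+45],60,0); weigh()
save('wrist','b2')
cv2.imwrite('pics/b2b.png',np.clip(cv2.imread('pics/b2.png')*1.5,0,255).astype('uint8'))
```

```text
go [540.2 252.7 150. ] err [-0.67 -0.22 -0.79] F [ 0.8 -0.8  0.1] t 25.51 hit False
F [ 0.13  0.08 -0.07] [0.24 0.4  0.38] w 84.97 26.34
go [474.9  90.8  69. ] err [0.17 0.02 0.01] F [-0.5  0.3 -0.9] t 28.85 hit False
47.38558944103631 [475.06444135  90.99778013  69.28962031] [-0.53730473  0.6141409   3.74671609] 29.29
go [475.06444135  90.99778013 114.28962031] err [-0.33 -0.01 -0.26] F [ 1.2 -1.2 -1.6] t 30.2 hit False
F [ 0.27  0.03 -1.65] [0.39 0.64 0.58] w 47.58 31.03
```

View pics/b2b.png

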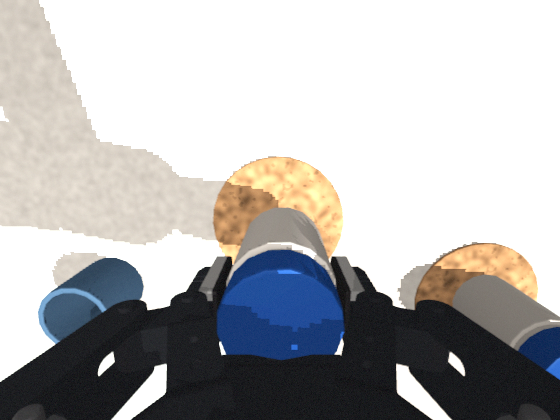

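The right bottle weighs about 1.65 N and hangs upright between the pads, cap at (281,310), with its mat below. The left read about 3.9 N, so the left is heavier. Now I put the right one back and fetch the left.

Run:
```python
from h import *
go([475.06,91,73.3],60,1)
go([475.06,91,65],15,0,threshold=3)
ctrl.gripper_to(60); ctrl.gripper_to(85)
go([475,91,160],120,0)
p,d=save('wrist','r1')
ctrl.move_ptp([540.2,252.9,160],DOWN)
go([540.2,252.9,69.3],110,2)
ctrl.gripper_to(38,60); s=sensors.read_state(); p=np.array(s['eef_pos']); print(s['grip_width'],p,s['force'],T())
go([p[0],p[1],252],90,0); weigh()
go([594.8,-280.3,254],150,0); go([594.8,-280.3,254],30,2); weigh()
for n in('scene','top','wrist'): save(n,'f_'+n)
a=cv2.resize(cv2.imread('pics/f_scene.png')[90:300,80:440],(800,467),interpolation=cv2.INTER_CUBIC); cv2.imwrite('pics/f1.png',np.clip(a*1.5,0,255).astype('uint8'))
z=np.load('pics/f_scene.npz'); P=cloud('scene',z['d'])
fit(P,(600,-281),32,188,250,tag='bottle'); fit(P,(600,-281),32,120,165,tag='funnel'); fit(P,(480,91),30,80,97,tag='R cap')
```

```text
go [475.06  91.    73.3 ] err [-0.49 -0.03 -0.37] F [-1.1  0.2 -1.1] t 32.32 hit False
go [475.06  91.    65.  ] err [0.13 0.04 4.3 ] F [-0.8  0.2  3.7] t 32.67 hit True
go [475.  91. 160.] err [-0.71 -0.02 -0.73] F [-0.6 -0.5 -1. ] t 34.25 hit False
go [540.2 252.9  69.3] err [0.24 0.04 0.15] F [ 0.6  0.1 -0.6] t 36.81 hit False
46.2329612284209 [540.41754293 253.33100906  69.81133272] [-1.15063401  1.71342654  3.31969827] 37.25
go [540.41754293 253.33100906 252.        ] err [-0.3  -0.1  -0.64] F [ 0.4  0.4 -3.5] t 39.43 hit False
F [-0.1   0.   -3.78] [0.48 0.34 0.48] w 46.34 40.27
go [ 594.8 -280.3  254. ] err [0.01 0.34 0.05] F [-0.2  0.1 -3.7] t 43.99 hit False
go [ 594.8 -280.3  254. ] err [0.01 0.02 0.01] F [ 0.4 -0.3 -5. ] t 45.04 hit False
F [-0.27  0.23 -4.02] [0.42 0.55 0.37] w 46.29 45.88
bottle 741 mean [ 614.4 -276.3  221.7] hullfit [ 593.8 -282.3   30.6] enc [ 604.1 -280.5] 31.2 zmed 222.9 max [ 623.5 -249.3  250. ] min [ 592.7 -311.7  188. ]
funnel 636 mean [ 603.1 -279.1  141. ] hullfit [ 598.7 -280.4   27.3] enc [ 599.2 -280.9] 28.9 zmed 141.9 max [ 626.8 -253.6  157.2] min [ 571.1 -306.2  120.2]
R cap 201 mean [483.4  89.1  88.1] hullfit [479.5  89.8  22.7] enc [476.5  88.9] 25.9 zmed 89.0 max [501.9 111.5  92.3] min [450.8  67.3  80.2]
```

View pics/f1.png

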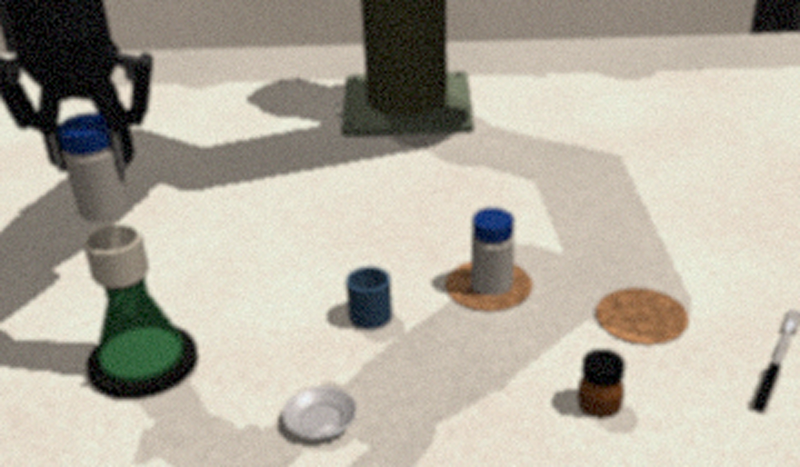

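The scene shows the bottle hanging above the seated funnel in line with the flask axis, given the camera's perspective lean. The right bottle stands on its mat, and the jar, dish and spatula have not moved. One numeric check of centring, then I hand in.

Run:
```python
from h import *
z=np.load('pics/f_scene.npz'); P=cloud('scene',z['d'])
for t,lo,hi,r in(('bottle',190,222,24),('funnel',122,154,27)):
    m=(np.hypot(P[...,0]-600,P[...,1]+281)<40)&(P[...,2]>lo)&(P[...,2]<hi)&(z['p'].sum(-1)>110); Q=P[m]
    f=least_squares(lambda c:np.hypot(Q[:,0]-c[0],Q[:,1]-c[1])-r,[598,-281],loss='soft_l1',f_scale=2)
    print(t,len(Q),f.x.round(1),'y',np.percentile(Q[:,1],[2,98]).round(1))
s=sensors.read_state(); ok=np.all(abs(np.array(s['eef_pos'])-[594.8,-280.3,254])<1); print(ok,s['t'],np.abs(s['qvel']).max())
np.savez('pics/ok.npz',ok=ok)
```

```text
bottle 339 [ 596.9 -281.2] y [-300.9 -257.4]
funnel 547 [ 598.3 -280.7] y [-303.8 -254.7]
True 46.025 0.0012129517788553824
```

The bottle and funnel axes agree to about 1.5 mm.

```bash
python3 -c "
from h import *
ctrl.finish_job(); print(T())"
```

```text
the job is handed in; nothing more can be done
the job is handed in; nothing more can be done
```

The job is handed in at about 46 s of the 72 s limit. I seated the funnel in the flask neck and released it. I then lifted the left bottle (about 3.9 N) and set it back. The right bottle (about 1.65 N) went back on its mat the same way. I finished holding the left bottle, which is the heavier, above the funnel.

**Last checks:**
- **Funnel:** contact came at the expected seating height. After release its rim measured level at about 157 mm, where 156 mm is expected.
- **Held bottle:** its axis is within about 1.5 mm of the funnel's, with its underside about 31–32 mm above the rim. The arm is still, and the force reading matches the bottle's weight.
- **Everything else:** the right bottle is standing on its mat. The jar, dish and spatula look unmoved in the last scene picture; I did not re-measure them.

**Disagreements:** the fixed scene camera read about 4–5 mm further in x than the wrist and top cameras. I worked from the wrist camera, whose views agreed to about 1–1.5 mm. No check failed.

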